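# Sweep the heel blocks off the shoemaker's board into the white tray

## Robot

A 7-joint arm with a two-finger parallel gripper is mounted at the origin on the work surface. World frame = base frame: x ahead of the robot, y to its left, z up, the work surface at z = 0. Lengths are in m, angles in rad, forces in N, time in s.
With the tool pointing down it reaches from about 0.4 to 0.9 m from the base axis. Payload 5.5 kg.
Tool frame: the origin (TCP) lies at the very end of the fingers, on their centre line; the grasp point (between the pads) lies 19 mm behind it; z points along the fingers, y is the line along which they close (so a half turn about z gives the same grasp; the last joint's range is limited). The gripper opens to 85 mm and grips with 20 to 120 N. Pads are 22 mm wide; open, the fingers measure 114 mm over their backs; the gripper's body (76 mm by 85 mm) begins 54 mm behind the grasp point. The pads swing forward as they close: fully open they stand 13 mm farther back than shut.
Start: joints at [-1.052, 0.501, -0.427, 1.55, 0.221, 1.138, -0.21], TCP at [0.164, 0.629, 0.231] pointing down, gripper open.
Joint ranges: [-2.88, 2.88], [-0.31, 2.03], [-1.54, 1.56], [0.2, 2.42], [-1.41, 4.55], [0.19, 2.02], [-2.57, 2.57]. Speed limits (rad/s): [2.57, 2.57, 3.14, 3.14, 3.14, 3.14, 3.14].

## Interface

Orientations are given as a rotation vector (axis times angle).
In Python, from cell import monitor, optics, manip gives the robot as it stands. The module is installed in compiled form; this text tells all that it offers.
- The arm moves only by the shell command python3 -m creep 'ROWS' [FORCE]. ROWS is JSON, a list of rows, each a list of 5 numbers: the shift along the tool's x, y, z as a fraction of full scale, then the turn about the tool's z as a fraction of full scale, then the gripper's target within -1 to 1 (fully open at 1, half-way at 0, shut at -1). In form: [[tx, ty, tz, roll, claw], ...]. A call has exactly 5 rows; each row shifts and turns the commanded pose from where the row before left it, along the tool's axes as they then stand; what a row does not reach is not made up. Full scale, the value 1, is 0.02 m for a shift and 5 degrees for a turn. A row lasts 1/8 s, in which the tool goes at most 62.5 mm and 10.7 degrees, less where a joint would pass 70% of its speed; a pose out of reach is approached as far as the arm can. A call with a number of a shift or a turn outside -1 to 1 is refused whole. A call with a gripper value outside its range is refused whole. The fingers move at their own pace and stop on an object; FORCE is the grip in N (left out, the last holds). Time passes only in rows, so rows that do not move let the fingers close, or fill a call up. It gives the time, the measured TCP pose, the force, the opening and the grip force at its end, in the units of the state.
- monitor.sense(): the state, without advancing time (a new reading comes with each control period).
- optics.grab_frame(name): name is "side" or "top" or "wrist"; returns the picture (480x640x3 uint8, red, green, blue); there is no depth.
- optics.camera_info(name): a dict with "intrinsics" (3x3 intrinsics, pixels), "rvec" (rotation vector, rad) and "tvec" (3), from world to camera coordinates, as OpenCV has them. Camera axes: x right, y down, z forward; pixel columns grow to the right and rows downward; lengths in m; the calibration is good to about 2 mm. A picture is of the moment at which its call begins: read the wrist's pose just before it. camera_info takes no time and is no camera call; for the wrist camera it gives the pose at the moment of the call.
- manip.close_job(): hands the job in; it is judged then, once.
The state is a dict: "time_s": time; "qpos": joint angles; "dq": joint speeds; "joint_efforts": joint torques, N m; "tcp_pos": TCP position; "tcp_rot": TCP orientation; "force": force on the tool from outside, world axes, zero at the start; "ft_torque": the same for the moment, N m; "finger_gap": opening from 0.0 (shut) to 1.0 (fully open); "grip_force": force on a finger pad.
Only numpy, scipy, OpenCV 4.12 (cv2) and the standard library are available. Lean on these libraries where they do the work, as an engineer would, in place of code of your own. Each camera call takes 0.05 s, during which the arm holds its last target. There are 200 camera calls.

## Task

Clear the shoemaker's work board: with the fingers, sweep the three brown leather heel blocks over the board's edge into the white tray beside it, pushing them along the board until they drop off, without picking up or carrying any of them. Leave the black rubber heel, the glass jar and the thread spool where they are.

Things in the scene. Friction and masses are not known exactly. Their poses are not given: they have to be found in the camera images.
- board: raised work board of pale wood, fixed to the bench, 340 (x) x 280 (y) mm, its flat top without rims 60 mm above the bench; origin: centre of its underside at bench height (z = 0); its x points roughly away from the robot, turned up to 0.2 rad
- white_tray: white open plastic tray fixed beside the board, 280 (x) x 150 (y) x 40 mm high, walls and floor 4 mm; origin: centre of its underside, on the bench; axes parallel to the board's. Stands at the board's +y or -y end, 4 mm off it, centre 219 mm from the board's centre along y and 20 mm toward -x; rim 20 mm below the board's top. The heels go in here.
- black_tray: black open plastic tray fixed beside the board, 280 (x) x 150 (y) x 40 mm high, walls and floor 4 mm; origin: centre of its underside, on the bench; axes parallel to the board's. Stands at the board's +y or -y end, 4 mm off it, centre 219 mm from the board's centre along y and 20 mm toward -x; rim 20 mm below the board's top. For waste; stays empty.
- heel0: loose brown stacked-leather heel block, D-shaped (flat on its -x side, round on +x), 44 x 44 mm and 16 mm thick, about 40 g, flat on the work board; origin: centre of its underside, z up. The three lie in rows 75 mm apart along the board's x, so each can be swept along the board's y without meeting another.
- heel1: loose brown stacked-leather heel block, D-shaped (flat on its -x side, round on +x), 44 x 44 mm and 16 mm thick, about 40 g, flat on the work board; origin: centre of its underside, z up. The three lie in rows 75 mm apart along the board's x, so each can be swept along the board's y without meeting another.
- heel2: loose brown stacked-leather heel block, D-shaped (flat on its -x side, round on +x), 44 x 44 mm and 16 mm thick, about 40 g, flat on the work board; origin: centre of its underside, z up. The three lie in rows 75 mm apart along the board's x, so each can be swept along the board's y without meeting another.
- heel0_center (a point): centre of the block heel0, 8 mm above its underside
- heel1_center (a point): centre of the block heel1, 8 mm above its underside
- heel2_center (a point): centre of the block heel2, 8 mm above its underside
- rubber_heel: loose black rubber heel of the same D shape and size (44 x 44 x 16 mm) on the far (+x) strip of the board; must stay where it is; origin: centre of its underside
- jar: amber glass jar with yellow cap, 44 mm across, 55 mm high, standing on the far (+x) strip of the board; must stay where it is; origin: centre of its underside
- spool: spool of white thread with blue plastic ends, 38 mm across, 45 mm high, standing on the far (+x) strip of the board; must stay where it is; origin: centre of its underside

How it is judged:
At the end, for the whole second after the job is handed in: All three brown blocks lie at rest in the white tray: each centre inside its walls (within 136 mm of the tray's centre along its x, 71 mm along its y) and less than 55 mm above the bench; the rubber heel, jar and spool within 15 mm of where they started (x of heel0_center in the frame of white_tray between -0.136 and 0.136 m and y of heel0_center in the frame of white_tray between -0.071 and 0.071 m and height (world z) of each of heel0_center, heel1_center, heel2_center below 0.055 m and linear speed of each of heel0, heel1, heel2 below 0.03 m/s and x of heel1_center in the frame of white_tray between -0.136 and 0.136 m and y of heel1_center in the frame of white_tray between -0.071 and 0.071 m and x of heel2_center in the frame of white_tray between -0.136 and 0.136 m and y of heel2_center in the frame of white_tray between -0.071 and 0.071 m and distance of each of rubber_heel, jar, spool from where it was at the start of the episode below 0.015 m); the robot touches nothing.
It fails at once if a brown heel block is lifted more than 10 mm off the work board instead of being swept (height (world z) of any of heel0, heel1, heel2 above 0.07 m).
It fails at once if a brown heel block is carried out over the white tray (more than 40 mm past the board's edge at the board's height) instead of dropping from the edge ((height (world z) of heel0_center above 0.062 m and x of heel0_center in the frame of white_tray between -0.14 and 0.14 m and y of heel0_center in the frame of white_tray between -0.038 and 0.038 m) or (height (world z) of heel1_center above 0.062 m and x of heel1_center in the frame of white_tray between -0.14 and 0.14 m and y of heel1_center in the frame of white_tray between -0.038 and 0.038 m) or (height (world z) of heel2_center above 0.062 m and x of heel2_center in the frame of white_tray between -0.14 and 0.14 m and y of heel2_center in the frame of white_tray between -0.038 and 0.038 m)).
It fails at once if the black rubber heel, the jar or the spool is moved more than 15 mm or tipped over (distance of any of rubber_heel, jar, spool from where it was at the start of the episode above 0.015 m or angle between any of rubber_heel, jar, spool's own z axis and vertical above 0.3 rad).
It also fails if it takes over 64 s, if anything falls off the work surface, if the arm or the gripper's body presses on something with over 40 N, if the wrist force passes 120 N, or if a joint passes its speed limit or range.

## Working session

There is one attempt and no reset: what is moved stays moved. The work goes in short steps, Python scripts to look and compute and a shell command to move; the robot and the scene stay as the last step left them, time stands still between calls to the robot, and variables do not carry over. Pictures are saved under pics/ and viewed, at most 10 in all, crops included, and the job is handed in when it is done.

```bash
mkdir -p pics
python3 - <<'E'
from cell import monitor, optics
import cv2,numpy as np
s=monitor.sense();print(s['time_s'],s['tcp_pos'],s['tcp_rot'],s['finger_gap'])
for n in('top','side'):
    cv2.imwrite(f'pics/{n}0.png',optics.grab_frame(n)[:,:,::-1]);c=optics.camera_info(n)
    R=cv2.Rodrigues(np.array(c['rvec'],float))[0];print(n,c['intrinsics'],-R.T@np.array(c['tvec']).ravel(),R[2])
E
```

```text
0.0 [0.16435769 0.62817358 0.23025928] [-4.00654384e-01 -3.11565200e+00  2.98183680e-03] 0.9999447081100054
top [[473.24245686   0.         319.03527999]
 [  0.         473.24245686 246.12668204]
 [  0.           0.           1.        ]] [0.59137657 0.00208593 0.81783552] [ 0.03981477  0.00876804 -0.99916861]
side [[536.89067999   0.         317.88836029]
 [  0.         536.89067999 240.44427692]
 [  0.           0.           1.        ]] [0.28227832 0.60566603 0.69796656] [ 0.3570468  -0.63362788 -0.68631865]
```

View pics/top0.png

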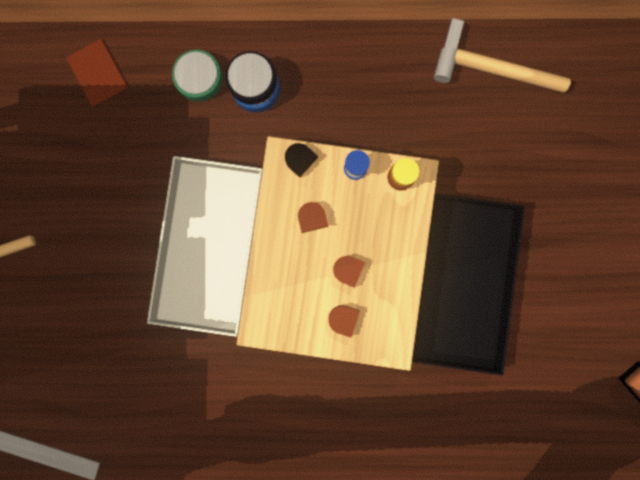

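View pics/side0.png

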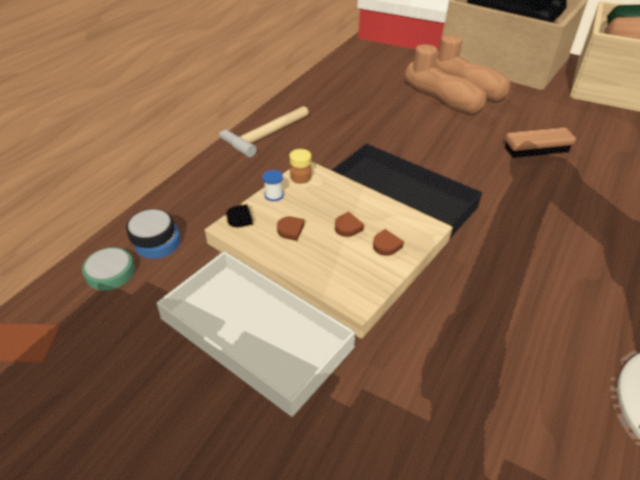

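Top view shows the white tray on the left (+y), black tray on the right. Brown heels are at about (313,216), (348,270) and (344,320), the black heel at (300,158), the spool at (357,165) and the jar at (404,172). Next I compute these in the board frame.

```bash
cat > h.py <<'E'
from cell import monitor, optics
import cv2,numpy as np
from scipy.spatial.transform import Rotation as Ro
def ray(n,px,z):
    c=optics.camera_info(n);R=cv2.Rodrigues(np.array(c['rvec'],float))[0];o=-R.T@np.array(c['tvec'],float).ravel()
    d=R.T@np.linalg.inv(c['intrinsics'])@np.array([px[0],px[1],1.]);return (o+d*(z-o[2])/d[2])
def browns(img):
    h=cv2.cvtColor(img,cv2.COLOR_RGB2HSV);m=((h[...,0]<12)&(h[...,1]>120)&(h[...,2]>60)).astype(np.uint8)
    roi=np.zeros_like(m);roi[130:375,145:440]=1
    n,l,st,ce=cv2.connectedComponentsWithStats(cv2.morphologyEx(m*roi,cv2.MORPH_OPEN,np.ones((3,3),np.uint8)))
    return [(ce[i].round(1),st[i]) for i in range(1,n) if 150<st[i][4]<1500]
E
python3 - <<'E'
from h import *
img=cv2.imread('pics/top0.png')[:,:,::-1].copy()
P=np.array([ray('top',p,.06)[:2] for p in [(268,137),(437,159),(411,370),(238,346)]])
c=P.mean(0);(w,a)=cv2.minAreaRect((P*1000).astype(np.float32))[1:]
ex=(P[0]+P[1]-P[2]-P[3]);ex/=np.linalg.norm(ex);ey=np.array([-ex[1],ex[0]]);yaw=np.arctan2(ex[1],ex[0])
print('board',c.round(4),'yaw',yaw,w)
np.save('board.npy',[*c,yaw])
for ce,st in browns(img):
    p=ray('top',ce,.072)[:2];q=p-c;print(ce,st,'world',p.round(4),'board',(q@ex).round(4),(q@ey).round(4))
for nme,p,z in(('black',(299,158),.074),('spool',(357,165),.09),('jar',(404,172),.112)):
    q=ray('top',p,z)[:2]-c;print(nme,(q@ex).round(3),(q@ey).round(3))
s=monitor.sense();R=Ro.from_rotvec(s['tcp_rot']).as_matrix();print(R.round(3))
print('yaw tool y',np.arctan2(R[1,1],R[0,1]),'tool x',np.arctan2(R[1,0],R[0,0]),s['qpos'])
E
```

```text
board [ 0.612  -0.0223] yaw -0.13603291259267405 (277.142578125, 339.67144775390625)
[152.9 212.7] [145 200  19  28 387] world [0.6748 0.2721] board 0.0223 0.3002
[311.6 216.7] [299 203  28  29 622] world [0.6677 0.0203] board 0.0494 0.0497
[149.9 257.1] [145 246  12  25 206] world [0.6043 0.2761] board -0.048 0.2945
[348.  269.7] [334 257  30  29 622] world [ 0.5839 -0.0369] board -0.0259 -0.0183
[343.3 319.6] [329 306  30  30 647] world [ 0.5058 -0.0292] board -0.1043 -0.0213
[424.1 369.5] [405 363  35  12 287] world [ 0.4283 -0.1547] board -0.164 -0.1561
black 0.139 0.082
spool 0.137 -0.01
jar 0.131 -0.08
[[-0.967  0.253 -0.   ]
 [ 0.253  0.967 -0.002]
 [ 0.    -0.002 -1.   ]]
yaw tool y 1.3150420716732867 tool x 2.885838319023727 [-1.05178539  0.50177007 -0.42681162  1.5513472   0.2208223   1.13831214
 -0.21030502]
```

```bash
python3 -m creep '[[0,0,0,1,-0.4],[0,0,0,1,-0.4],[0,0,0,1,-0.4],[0,0,0,1,-0.4],[0,0,0,1,-0.4]]' && python3 -m creep '[[0,0,0,1,-0.4],[0,0,0,1,-0.4],[0,0,0,1,-0.4],[0,0,0,1,-0.4],[0,0,0,1,-0.4]]' && python3 -m creep '[[0,0,0,1,-0.4],[0,0,0,1,-0.4],[0,0,0,1,-0.4],[0,0,0,1,-0.4],[0,0,0,1,-0.4]]' && python3 -m creep '[[0,0,0,1,-0.4],[0,0,0,0.6,-0.4],[-1,1,0,0,-0.4],[-1,1,0,0,-0.4],[-1,1,0,0,-0.4]]' && python3 -m creep '[[-1,1,0,0,-0.4],[-1,1,0,0,-0.4],[-1,1,0,0,-0.4],[-1,1,0,0,-0.4],[-1,1,0,0,-0.4]]'
cat >> h.py <<'E'
def where():
    b=np.load('board.npy');s=monitor.sense();R=Ro.from_rotvec(s['tcp_rot']).as_matrix()
    d=np.array(s['tcp_pos'])[:2]-b[:2];ex=np.array([np.cos(b[2]),np.sin(b[2])])
    print('t',s['time_s'],'board xy',(d@ex).round(4),(d@[-ex[1],ex[0]]).round(4),'z',round(s['tcp_pos'][2],4),'yaw err',round(np.arctan2(R[1,1],R[0,1])-b[2],3),'gap',s['finger_gap'],'F',np.round(s['force'],1),np.round(s['qpos'],2))
E
python3 -c "from h import *;where()"
```

```text
time_s: 0.72
tcp_pos: [0.1643, 0.6284, 0.2307]
tcp_rot: [1.07, 2.954, -0.002]
force: [0.1, 0.1, -0.3]
finger_gap: 0.298
grip_force: 0.0
time_s: 1.35
tcp_pos: [0.1643, 0.6284, 0.2307]
tcp_rot: [1.684, 2.652, -0.002]
force: [-0.3, 0.9, -0.6]
finger_gap: 0.297
grip_force: 0.0
time_s: 1.98
tcp_pos: [0.1643, 0.6285, 0.2307]
tcp_rot: [2.217, 2.225, -0.002]
force: [0.2, 0.1, -0.3]
finger_gap: 0.297
grip_force: 0.0
time_s: 2.6
tcp_pos: [0.2162, 0.5603, 0.2307]
tcp_rot: [2.364, 2.068, -0.001]
force: [-0.2, -0.1, -0.4]
finger_gap: 0.299
grip_force: 0.0
time_s: 3.22
tcp_pos: [0.302, 0.4479, 0.2309]
tcp_rot: [2.365, 2.068, -0.001]
force: [0.5, -0.8, 0.3]
finger_gap: 0.302
grip_force: 0.0
t 3.225 board xy -0.3709 0.4237 z 0.2309 yaw err 0.002 gap 0.30154987662076777 F [ 0.5 -0.8  0.3] [-0.97  0.28 -0.07  1.84  0.02  1.03 -1.18]
```

```bash
python3 -m creep '[[-1,1,0,0,-0.4],[-1,1,0,0,-0.4],[-1,1,0,0,-0.4],[-1,1,0,0,-0.4],[-1,1,0,0,-0.4]]' >/dev/null&& python3 -m creep '[[-1,1,0,0,-0.4],[-1,1,0,0,-0.4],[-1,1,0,0,-0.4],[-1,1,0,0,-0.4],[-1,1,0,0,-0.4]]' >/dev/null&& python3 -m creep '[[-1,1,0,0,-0.4],[-1,1,0,0,-0.4],[-1,1,0,0,-0.4],[-1,1,0,0,-0.4],[-1,1,0,0,-0.4]]'>/dev/null && python3 -m creep '[[-1,1,0,0,-0.4],[-1,1,0,0,-0.4],[-1,1,0,0,-0.4],[-1,1,0,0,-0.4],[-1,0.6,0,0,-0.4]]' >/dev/null&& python3 -m creep '[[-1,0,1,0,-0.4],[0,0,1,0,-0.4],[0,0,1,0,-0.4],[0,0,1,0,-0.4],[0,0,0,0,-0.4]]'>/dev/null
python3 - <<'E'
from h import *;where()
i=optics.grab_frame('wrist');cv2.imwrite('pics/w1.png',i[:,:,::-1])
E
```

```text
t 6.35 board xy 0.02 0.0062 z 0.1489 yaw err 0.003 gap 0.30064997429771995 F [-0.3  0.1  0.6] [-0.17  0.53  0.21  1.68 -0.13  0.95 -0.04]
```

View pics/w1.png

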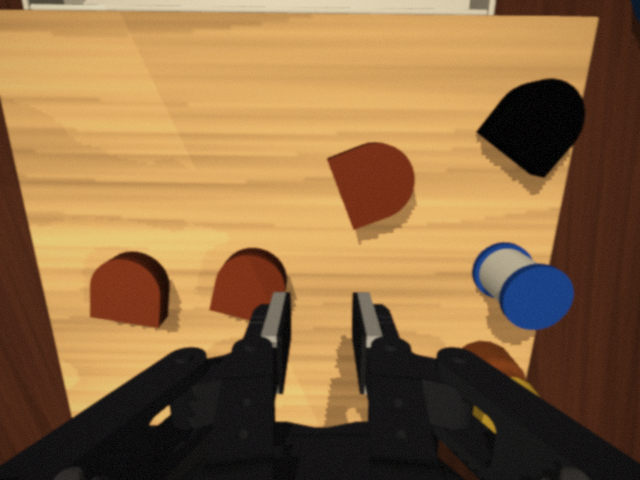

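Wrist view: the first brown heel is ahead and right of the fingers (375,185). The others are at the left (130,290) and (250,285), and the jar and spool are clear on the right. I shift right and descend behind the first heel.

```bash
python3 -m creep '[[-0.5,1,0,0,-0.4],[0,0.5,1,0,-0.4],[0,0,1,0,-0.4],[0,0,1,0,-0.4],[0,0,0.8,0,-0.4]]' >/dev/null;python3 -m creep '[[0,0,0.3,0,-0.4],[0,0,0,0,-0.4],[0.4,0,0,0,-0.4],[0.4,0,0,0,-0.4],[0.4,0,0,0,-0.4]]'
python3 - <<'E'
from h import *;where()
i=optics.grab_frame('wrist');cv2.imwrite('pics/w2.png',i[:,:,::-1])
E
```

```text
time_s: 7.65
tcp_pos: [0.6663, -0.0085, 0.0698]
tcp_rot: [2.364, 2.069, 0.001]
force: [-0.1, -0.9, 0.3]
finger_gap: 0.298
grip_force: 0.1
t 7.65 board xy 0.0519 0.021 z 0.0698 yaw err 0.003 gap 0.29815685464935276 F [-0.1 -0.9  0.3] [-0.16  0.68  0.19  1.63 -0.16  0.84 -0.04]
```

View pics/w2.png

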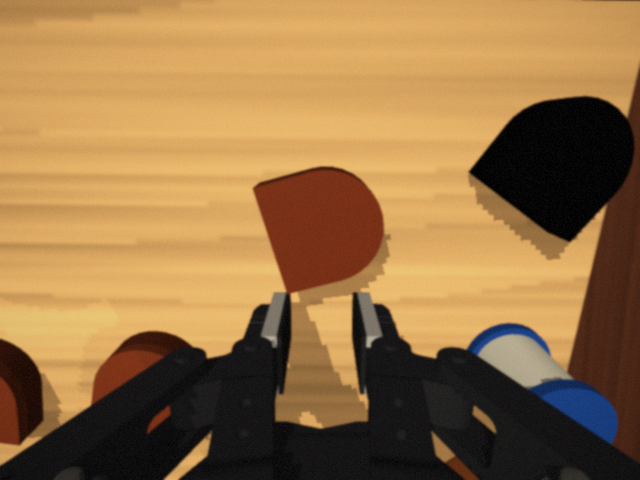

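The heel sits centred ahead of the two finger tips (318,230). I lower 6 mm and push to about 20 mm short of the edge.

```bash
python3 -m creep '[[-0.2,0,0.1,0,-0.4],[0,0,0.2,0,-0.4],[0.4,0,0,0,-0.4],[0.4,0,0,0,-0.4],[0.4,0,0,0,-0.4]]';python3 -m creep '[[0.4,0,0,0,-0.4],[0.4,0,0,0,-0.4],[0.4,0,0,0,-0.4],[0.4,0,0,0,-0.4],[0.4,0,0,0,-0.4]]'
python3 - <<'E'
from h import *;where()
i=optics.grab_frame('wrist');cv2.imwrite('pics/w3.png',i[:,:,::-1])
E
```

```text
time_s: 8.32
tcp_pos: [0.6686, 0.0113, 0.0633]
tcp_rot: [-2.364, -2.069, -0.0]
force: [0.4, -0.6, 0.2]
finger_gap: 0.299
grip_force: 0.1
time_s: 8.95
tcp_pos: [0.6739, 0.0503, 0.0633]
tcp_rot: [2.365, 2.068, 0.0]
force: [-0.1, -1.1, 0.9]
finger_gap: 0.302
grip_force: 0.1
t 8.95 board xy 0.0515 0.0803 z 0.0633 yaw err 0.002 gap 0.3018808868935621 F [-0.1 -1.1  0.9] [-0.24  0.7   0.19  1.61 -0.16  0.85 -0.13]
```

View pics/w3.png

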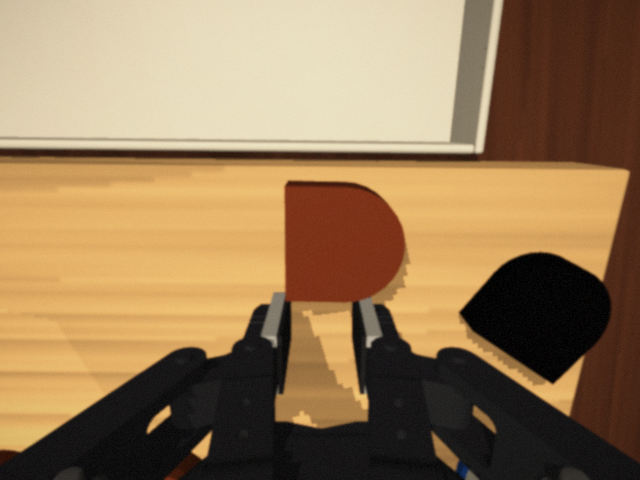

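The heel is flush with both fingers and square to the edge, its front edge (row 182) just short of the board edge (row 160). I keep pushing.

```bash
python3 -m creep '[[0.4,0,0,0,-0.4],[0.4,0,0,0,-0.4],[0.4,0,0,0,-0.4],[0.4,0,0,0,-0.4],[0.4,0,0,0,-0.4]]';python3 -m creep '[[0.4,0,0,0,-0.4],[0.2,0,0,0,-0.4],[0,0,0,0,-0.4],[0,0,0,0,-0.4],[-0.5,0,0,0,-0.4]]'
python3 - <<'E'
from h import *;where()
i=optics.grab_frame('wrist');cv2.imwrite('pics/w4.png',i[:,:,::-1])
E
```

```text
time_s: 9.62
tcp_pos: [0.6792, 0.0902, 0.0633]
tcp_rot: [-2.365, -2.068, -0.0]
force: [-0.7, -0.1, -0.2]
finger_gap: 0.304
grip_force: 0.0
time_s: 10.25
tcp_pos: [0.6794, 0.092, 0.0633]
tcp_rot: [-2.363, -2.069, -0.001]
force: [-0.3, -0.5, -0.4]
finger_gap: 0.299
grip_force: 0.0
t 10.25 board xy 0.0513 0.1223 z 0.0633 yaw err 0.004 gap 0.29922979288596047 F [-0.3 -0.5 -0.4] [-0.3   0.72  0.19  1.58 -0.16  0.86 -0.19]
```

View pics/w4.png

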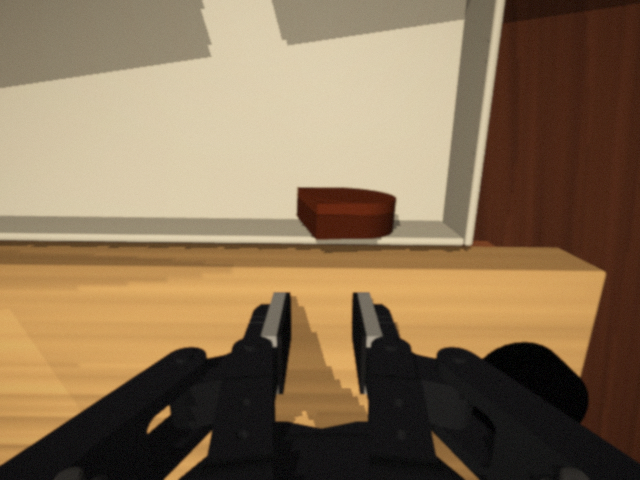

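The first heel dropped into the white tray and lies near its wall (350,210). I retract, then go behind the middle heel at board (-0.026, -0.018).

```bash
python3 -m creep '[[0,0,-1,0,-0.4],[0,0,-1,0,-0.4],[-1,-1,-1,0,-0.4],[-1,-1,0,0,-0.4],[-1,-1,0,0,-0.4]]'>/dev/null;python3 -m creep '[[-1,-0.87,0,0,-0.4],[-1,0,0,0,-0.4],[-1,0,0,0,-0.4],[-1,0,0,0,-0.4],[-1,0,0,0,-0.4]]'>/dev/null;python3 -m creep '[[-0.8,0,0,0,-0.4],[0,0,1,0,-0.4],[0,0,1,0,-0.4],[0,0,0.9,0,-0.4],[0,0,0.1,0,-0.4]]'
python3 - <<'E'
from h import *;where()
i=optics.grab_frame('wrist');cv2.imwrite('pics/w5.png',i[:,:,::-1])
E
```

```text
time_s: 12.18
tcp_pos: [0.578, -0.0727, 0.0617]
tcp_rot: [-2.363, -2.067, 0.003]
force: [-0.4, -0.2, -0.6]
finger_gap: 0.299
grip_force: 0.0
t 12.175 board xy -0.0268 -0.0546 z 0.0617 yaw err 0.002 gap 0.2989674030032572 F [-0.4 -0.2 -0.6] [-0.08  0.57  0.21  1.86 -0.17  0.73  0.09]
```

View pics/w5.png

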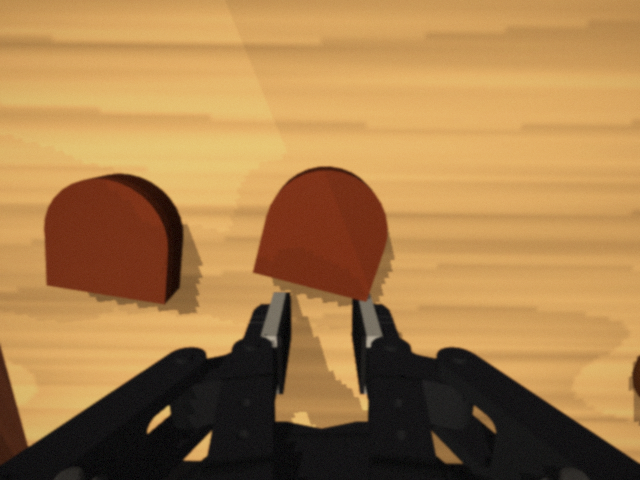

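The middle heel is centred just ahead of the fingers (325,230), with its flat side toward them. Pushing it all the way.

```bash
python3 -m creep '[[0.3,0,-0.1,0,-0.4],[0.5,0,0,0,-0.4],[0.5,0,0,0,-0.4],[0.5,0,0,0,-0.4],[0.5,0,0,0,-0.4]]'>/dev/null;python3 -m creep '[[0.5,0,0,0,-0.4],[0.5,0,0,0,-0.4],[0.5,0,0,0,-0.4],[0.5,0,0,0,-0.4],[0.5,0,0,0,-0.4]]'>/dev/null;python3 -m creep '[[0.5,0,0,0,-0.4],[0.5,0,0,0,-0.4],[0.5,0,0,0,-0.4],[0.5,0,0,0,-0.4],[0.4,0,0,0,-0.4]]'; python3 -c "from h import *;where()"
```

```text
time_s: 14.1
tcp_pos: [0.5985, 0.0709, 0.0653]
tcp_rot: [-2.364, -2.068, -0.0]
force: [-0.2, -1.1, -0.5]
finger_gap: 0.299
grip_force: 0.1
t 14.1 board xy -0.026 0.0905 z 0.0653 yaw err 0.003 gap 0.29916193295296345 F [-0.2 -1.1 -0.5] [-0.32  0.59  0.2   1.81 -0.16  0.76 -0.16]
```

```bash
python3 -m creep '[[0.4,0,0,0,-0.4],[0.4,0,0,0,-0.4],[0.4,0,0,0,-0.4],[0.4,0,0,0,-0.4],[0.4,0,0,0,-0.4]]';python3 -m creep '[[0,0,0,0,-0.4],[0,0,0,0,-0.4],[-0.5,0,0,0,-0.4],[0,0,0,0,-0.4],[0,0,0,0,-0.4]]'
python3 - <<'E'
from h import *;where()
i=optics.grab_frame('wrist');cv2.imwrite('pics/w6.png',i[:,:,::-1])
E
```

```text
time_s: 14.72
tcp_pos: [0.6039, 0.1103, 0.0653]
tcp_rot: [-2.365, -2.068, -0.0]
force: [-0.3, 0.5, -0.7]
finger_gap: 0.302
grip_force: 0.0
time_s: 15.35
tcp_pos: [0.6025, 0.0993, 0.0653]
tcp_rot: [-2.366, -2.067, -0.0]
force: [-1.0, -0.1, -0.4]
finger_gap: 0.3
grip_force: 0.0
t 15.35 board xy -0.0259 0.1191 z 0.0653 yaw err 0.001 gap 0.2996833845324501 F [-1.  -0.1 -0.4] [-0.36  0.61  0.2   1.79 -0.16  0.77 -0.21]
```

View pics/w6.png

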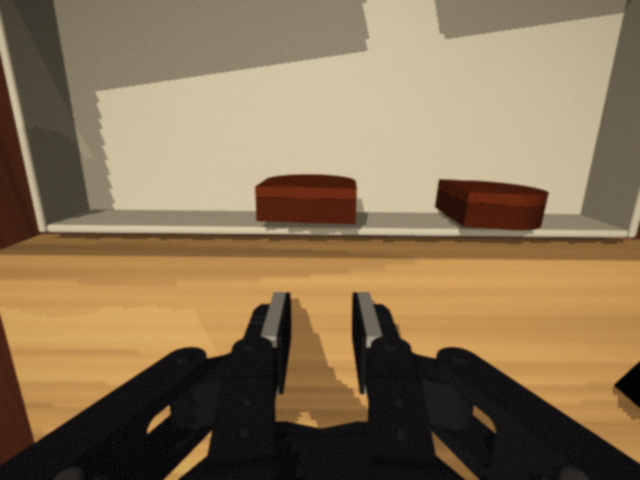

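Two heels are now in the tray, at (305,200) and (490,205), both leaning inside against the near wall. Next is the third, at board (-0.104, -0.021).

```bash
python3 -m creep '[[0,0,-1,0,-0.4],[0,0,-1,0,-0.4],[-1,-1,-1,0,-0.4],[-1,-1,0,0,-0.4],[-1,-1,0,0,-0.4]]'>/dev/null;python3 -m creep '[[-1,-0.9,0,0,-0.4],[-1,0,0,0,-0.4],[-1,0,0,0,-0.4],[-1,0,0,0,-0.4],[-1,0,0,0,-0.4]]'>/dev/null;python3 -m creep '[[-1,0,0,0,-0.4],[-0.1,0,1,0,-0.4],[0,0,1,0,-0.4],[0,0,0.9,0,-0.4],[0,0,0.1,0,-0.4]]'
python3 - <<'E'
from h import *;where()
i=optics.grab_frame('wrist');cv2.imwrite('pics/w7.png',i[:,:,::-1])
E
```

```text
time_s: 17.27
tcp_pos: [0.5009, -0.07, 0.0657]
tcp_rot: [-2.364, -2.068, 0.0]
force: [-0.1, -0.1, 0.3]
finger_gap: 0.296
grip_force: 0.0
t 17.275 board xy -0.1036 -0.0624 z 0.0657 yaw err 0.003 gap 0.29635005341703524 F [-0.1 -0.1  0.3] [-0.12  0.46  0.24  2.05 -0.18  0.65  0.11]
```

View pics/w7.png

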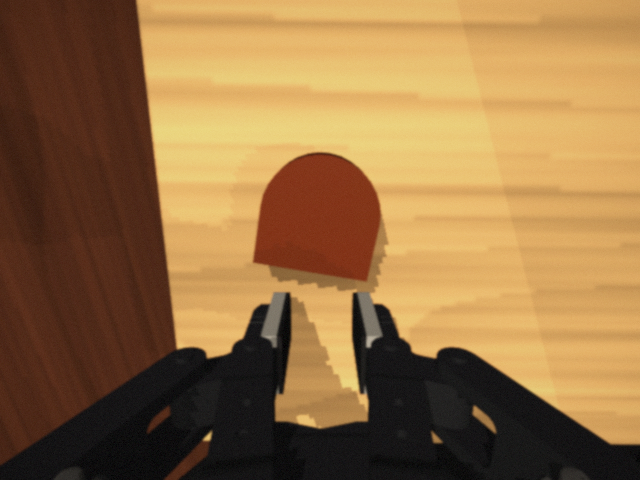

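The third heel is centred ahead of the fingers (317,215). Pushing.

```bash
python3 -m creep '[[0.5,0,0,0,-0.4],[0.5,0,0,0,-0.4],[0.5,0,0,0,-0.4],[0.5,0,0,0,-0.4],[0.5,0,0,0,-0.4]]'>/dev/null;python3 -m creep '[[0.5,0,0,0,-0.4],[0.5,0,0,0,-0.4],[0.5,0,0,0,-0.4],[0.5,0,0,0,-0.4],[0.5,0,0,0,-0.4]]'>/dev/null;python3 -m creep '[[0.5,0,0,0,-0.4],[0.5,0,0,0,-0.4],[0.5,0,0,0,-0.4],[0.5,0,0,0,-0.4],[0.5,0,0,0,-0.4]]'; python3 -c "from h import *;where()"
```

```text
time_s: 19.2
tcp_pos: [0.521, 0.0791, 0.0653]
tcp_rot: [-2.365, -2.068, -0.0]
force: [-0.0, -0.3, -0.1]
finger_gap: 0.299
grip_force: 0.1
t 19.2 board xy -0.1039 0.0881 z 0.0653 yaw err 0.002 gap 0.299216726608234 F [-0.  -0.3 -0.1] [-0.39  0.49  0.23  2.   -0.17  0.67 -0.18]
```

```bash
python3 -m creep '[[0.4,0,0,0,-0.4],[0.4,0,0,0,-0.4],[0.4,0,0,0,-0.4],[0.4,0,0,0,-0.4],[0.4,0,0,0,-0.4]]';python3 -m creep '[[0,0,0,0,-0.4],[0,0,0,0,-0.4],[-0.5,0,0,0,-0.4],[0,0,-1,0,-0.4],[0,0,-1,0,-0.4]]'>/dev/null;python3 -m creep '[[-1,0,-1,0,-0.4],[-1,0,-1,0,-0.4],[-1,0,-1,0,-0.4],[-1,0,-1,0,-0.4],[0,0,0,0,-0.4]]'
python3 - <<'E'
from h import *;where()
i=optics.grab_frame('side');cv2.imwrite('pics/s8.png',i[200:440,80:480,::-1].repeat(2,0).repeat(2,1))
E
```

```text
time_s: 19.82
tcp_pos: [0.5263, 0.1187, 0.0653]
tcp_rot: [-2.365, -2.068, -0.0]
force: [-0.1, -0.6, -0.4]
finger_gap: 0.304
grip_force: 0.0
time_s: 21.08
tcp_pos: [0.5151, 0.0263, 0.1867]
tcp_rot: [2.368, 2.061, 0.004]
force: [0.1, 1.2, 0.4]
finger_gap: 0.298
grip_force: 0.0
t 21.075 board xy -0.1026 0.035 z 0.1867 yaw err -0.002 gap 0.2975991767091735 F [0.1 1.2 0.4] [-0.36  0.29  0.3   1.95 -0.11  0.91 -0.14]
```

View pics/s8.png

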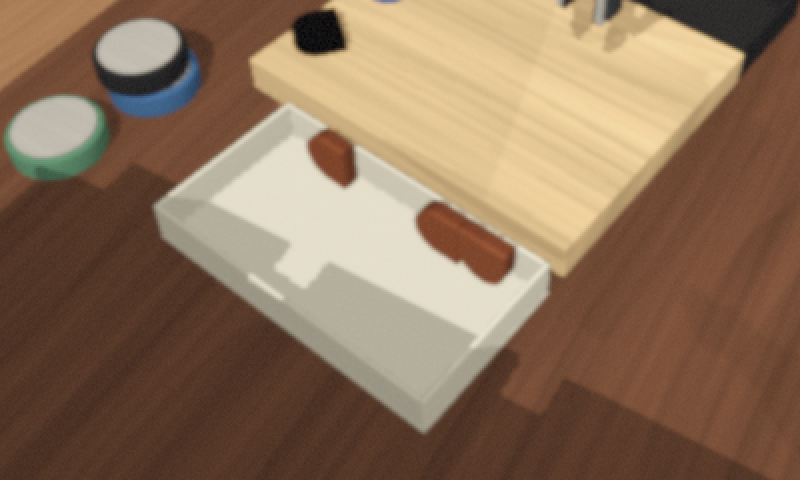

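All three heels stand inside the white tray along its near wall, at crop pixels (333,158), (445,230) and (490,250). The fixed items are untouched and the arm is clear, so I hand in.

```bash
python3 -m creep '[[0,0,0,0,-0.4],[0,0,0,0,-0.4],[0,0,0,0,-0.4],[0,0,0,0,-0.4],[0,0,0,0,-0.4]]'; python3 -c "from cell import manip;print(manip.close_job())"
```

```text
time_s: 21.75
tcp_pos: [0.5142, 0.029, 0.1852]
tcp_rot: [-2.364, -2.068, 0.0]
force: [0.5, -0.7, -0.2]
finger_gap: 0.296
grip_force: 0.0
the job is handed in; nothing more can be done
None
```

All three brown heels were swept over the board's edge into the white tray and the job was handed in at about 22 s; the arm never touched the rubber heel, jar or spool, though the hand-in returned no verdict.

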